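# Queue the dry plaster models in the bench rack

### The job

The four plaster limb models standing in the coloured pots on the drying tray are dry: move them one by one, lifting each by its steel pipe, into the four holes of the plywood rack, standing upright and right down on its base board. The left-hand model was poured first and I work through the rack from its right-hand end, so set them in the reverse order: the leftmost on the tray goes into the rightmost hole, and so on, as you see them from the robot. Plaster chips, so set each model down rather than dropping it, and never lay one down or let it fall over.

Things in the scene. Friction and masses are not known exactly. Their poses are not given: they have to be found in the camera images.
- model_red: Off-white plaster limb model with the red pipe cap, loose, about 0.22 kg: slightly barrel-shaped, round, at most 47 mm across, 78 mm high, rounded below to a flat foot about 28 mm across; a bare upright steel pipe 18 mm in diameter rises from the centre of its top and ends in a red plastic cap (21 mm in diameter, 16 mm high) whose top is 134 mm above the foot. Origin: centre of the foot; z runs up the pipe. It starts upright in the red pot.
- model_yellow: Off-white plaster limb model with the yellow pipe cap, loose, about 0.22 kg: a cone that widens upward, round, at most 48 mm across, 84 mm high, rounded below to a flat foot about 28 mm across; a bare upright steel pipe 18 mm in diameter rises from the centre of its top and ends in a yellow plastic cap (21 mm in diameter, 16 mm high) whose top is 138 mm above the foot. Origin: centre of the foot; z runs up the pipe. It starts upright in the yellow pot.
- model_green: Off-white plaster limb model with the green pipe cap, loose, about 0.22 kg: waisted, with a bulbous lower end, round, at most 47 mm across, 76 mm high, rounded below to a flat foot about 28 mm across; a bare upright steel pipe 18 mm in diameter rises from the centre of its top and ends in a green plastic cap (21 mm in diameter, 16 mm high) whose top is 130 mm above the foot. Origin: centre of the foot; z runs up the pipe. It starts upright in the green pot.
- model_blue: Off-white plaster limb model with the blue pipe cap, loose, about 0.22 kg: nearly straight-sided, round, at most 43 mm across, 80 mm high, rounded below to a flat foot about 28 mm across; a bare upright steel pipe 18 mm in diameter rises from the centre of its top and ends in a blue plastic cap (21 mm in diameter, 16 mm high) whose top is 136 mm above the foot. Origin: centre of the foot; z runs up the pipe. It starts upright in the blue pot.
- pot_red: The red plastic pouring pot, fixed on the drying tray: open, round, 47 mm high, 76 mm across the rim, inside about 54 mm across at the floor and 66 mm at the mouth, inner floor 6 mm above its underside. Origin: centre of the underside; z up.
- pot_yellow: The yellow plastic pouring pot, fixed on the drying tray: open, round, 47 mm high, 76 mm across the rim, inside about 54 mm across at the floor and 66 mm at the mouth, inner floor 6 mm above its underside. Origin: centre of the underside; z up.
- pot_green: The green plastic pouring pot, fixed on the drying tray: open, round, 47 mm high, 76 mm across the rim, inside about 54 mm across at the floor and 66 mm at the mouth, inner floor 6 mm above its underside. Origin: centre of the underside; z up.
- pot_blue: The blue plastic pouring pot, fixed on the drying tray: open, round, 47 mm high, 76 mm across the rim, inside about 54 mm across at the floor and 66 mm at the mouth, inner floor 6 mm above its underside. Origin: centre of the underside; z up.
- drying_tray: Shallow aluminium tray with wooden slats, 100 x 344 x 16 mm, fixed, carrying the four pots in a row along its y axis at y = -123, -41, 41 and 123 mm, undersides at z = 10 mm. Origin: centre of the underside; y runs along the row to the left as the robot sees it (the tray is turned at most 0.22 rad), z up.
- bench_rack: Plywood rack, 96 x 336 x 60 mm, fixed, empty at the start: a base board whose top is at z = 12 mm, and above it a board (z = 48 to 60 mm) with four round holes 62 mm in diameter, in a row along y at x = 0, y = -120, -40, 40 and 120 mm; a model stands on the base board, loosely ringed by its hole. Origin: centre of the underside; y runs along the row to the left as the robot sees it (turned at most 0.22 rad), z up.

How it is judged:
By the outcome, as a careful person would: the job done as asked, in the order asked, and still so for the second after the job is handed in, with the robot touching nothing.
It also fails if it takes over 118 s, if anything falls off the work surface, if the arm or the gripper's body presses on something with over 40 N, if the wrist force passes 120 N, or if a joint passes its speed limit or range.

### The arm

A 6-joint arm with a two-finger parallel gripper is mounted at the origin on a cart in front of the work surface, level with it; the furniture and walls round the work are solid. World frame = base frame: x ahead of the robot, y to its left, z up, the work surface at z = 0. Lengths are in mm, angles in degrees, forces in N, time in s.
With the tool pointing down it reaches from about 350 to 850 mm from the base axis. Payload 8.1 kg.
Tool frame: the origin (TCP) lies midway between the tips of the shut fingers; the grasp point (between the pads) lies 19 mm behind it; z points along the fingers, y is the direction in which the jaws open and shut (so a half turn about z gives the same grasp; the last joint's range is limited). The gripper opens to 85 mm and grips with 20 to 120 N. Pads are 22 mm wide; open, the fingers measure 114 mm over their backs; the gripper's body (76 mm by 85 mm) begins 54 mm behind the grasp point. The pads swing forward as they close: fully open they stand 13 mm farther back than shut.
Start: joints at [-71.986, 7.471, 85.268, -0, 87.261, -4.893], TCP at [233.56, -552.68, 231.292] pointing down, gripper open.
Joint ranges: [-169.43, 169.43], [-51.17, 129.36], [1.28, 143.12], [-76.62, 256.62], [0, 156.53], [-152.29, 152.29]. Speed limits (degrees/s): [136.94, 136.94, 159.86, 180, 180, 180].

### API

Orientations are given as [roll, pitch, yaw] about the fixed x, y, z axes, in that order (R = Rz(yaw) Ry(pitch) Rx(roll)).
In Python, from bench import telemetry, snapshot, camera_params, job gives the robot as it stands. The module is installed in compiled form; this text tells all that it offers.
- The arm moves only by the shell command python3 -m jog 'ROWS' [FORCE]. ROWS is JSON, a list that holds one entry, the list of rows, each a list of 7 numbers: the shift along the tool's x, y, z in units of 50 mm (1.0 is 50 mm), then the turn, a rotation vector about the tool's x, y, z in units of 2 pi rad (1.0 is 2 pi rad), then the opening, from 0 (shut) to 1 (fully open). In form: [[[dx, dy, dz, rx, ry, rz, claw], ...]]. A call has 1 to 12 rows; each row shifts and turns the commanded pose from where the row before left it, along the tool's axes as they then stand; what a row does not reach is not made up. A row lasts 1/8 s, in which the tool goes at most 62.5 mm and 10.7 degrees, less where a joint would pass 70% of its speed; a pose out of reach is approached as far as the arm can. A call with a number of a shift or a turn outside -1 to 1 is refused whole. A call with a gripper value outside its range is refused whole. The fingers move at their own pace and stop on an object; FORCE is the grip in N (left out, the last holds). Time passes only in rows, so rows that do not move let the fingers close. It gives the time, the measured TCP pose, the force and the opening at its end, in the units of the state.
- telemetry.sense(): the state, without advancing time (a new reading comes with each control period).
- snapshot(name): name is "scene" or "top"; returns (picture, depth): 384x512x3 uint8, red, green, blue; 384x512 float32, mm along the optical axis (not along the pixel's ray), 0 where there is no reading.
- camera_params(name): a dict with "K" (3x3 intrinsics, pixels), "extrinsics" (4x4, takes a point from camera to world coordinates). Camera axes: x right, y down, z forward; pixel columns grow to the right and rows downward; lengths in mm; the calibration is good to about 2 mm. A picture is of the moment at which its call begins. camera_params takes no time and is no camera call.
- job.hand_in(): hands the job in, once; it reports no verdict.
The state is a dict: "time": time; "joint_pos": joint angles; "qd": joint speeds; "joint_efforts": joint torques, N m; "tool_pos": TCP position; "tcp_rot": TCP orientation; "ft_force": force on the tool from outside, world axes, zero at the start; "wrist_torque": the same for the moment, N m; "finger_gap": finger opening in mm.
Only numpy, scipy, OpenCV 4.12 (cv2) and the standard library are available. Lean on these libraries where they do the work, as an engineer would, in place of code of your own. Each camera call takes 0.05 s, during which the arm holds its last target. There are 200 camera calls.

## Working session

There is one attempt and no reset: what is moved stays moved. The work goes in short steps, Python scripts to look and compute and a shell command to move; the robot and the scene stay as the last step left them, time stands still between calls to the robot, and variables do not carry over. Pictures are saved under pics/ and viewed, about 12 in all and at most 16, crops included, and the job is handed in when it is done.

```bash
mkdir -p pics
cat > h.py <<'E'
import numpy as np,cv2
from bench import telemetry,snapshot,camera_params,job
def look(n,f=None):
    im,d=snapshot(n)
    if f: cv2.imwrite(f'pics/{f}.png',im[...,::-1])
    return im,d
def pts(n,d):
    P=camera_params(n);K=np.array(P['K']);T=np.array(P['extrinsics'])
    v,u=np.indices(d.shape)
    c=np.stack([(u-K[0,2])/K[0,0]*d,(v-K[1,2])/K[1,1]*d,d],-1)
    return c@T[:3,:3].T+T[:3,3]
def ray(n,u,v,z):
    P=camera_params(n);K=np.array(P['K']);T=np.array(P['extrinsics'])
    r=T[:3,:3]@np.array([(u-K[0,2])/K[0,0],(v-K[1,2])/K[1,1],1]);o=T[:3,3]
    return o+r*(z-o[2])/r[2]
E
python3 - <<'E'
from h import *
for n in('scene','top'):
    look(n,n+'0');p=camera_params(n);print(n,np.round(p['K'],1).tolist(),np.round(p['extrinsics'],2).tolist())
print(telemetry.sense())
E
```

```text
scene [[384.1, 0.0, 252.9], [0.0, 384.1, 192.6], [0.0, 0.0, 1.0]] [[0.62, -0.35, 0.7, -339.44], [-0.79, -0.26, 0.56, -689.56], [-0.01, -0.9, -0.44, 579.74], [0.0, 0.0, 0.0, 1.0]]
top [[440.7, 0.0, 248.4], [0.0, 440.7, 193.2], [0.0, 0.0, 1.0]] [[-0.02, -0.98, 0.22, 241.14], [-1.0, 0.02, -0.01, 13.59], [0.0, -0.22, -0.98, 1436.55], [0.0, 0.0, 0.0, 1.0]]
{'time': 0.1, 'joint_pos': array([-7.19854397e+01,  7.51029447e+00,  8.53233333e+01, -1.07270008e-03,
        8.72610828e+01, -4.89180084e+00]), 'qd': array([ 0.04619765, -0.11998749, -0.23343642,  0.04052851,  0.03657305,
        0.0829517 ]), 'joint_efforts': array([ 2.14493230e-03, -5.70949316e+01, -5.01942730e+01, -2.02014115e-05,
        8.06535536e-03, -2.87191676e-05]), 'tool_pos': array([ 233.40936946, -552.20436097,  230.35158393]), 'tcp_rot': array([-1.79905543e+02, -7.00889921e-03,  2.29064075e+01]), 'ft_force': array([-0.04097326, -0.57512777,  0.53415218]), 'wrist_torque': array([ 0.02130029,  0.03689826, -0.03978155]), 'finger_gap': 85.16856004184926}
```

View pics/top0.png

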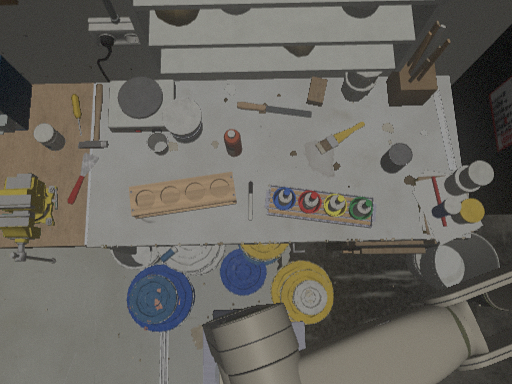

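View pics/scene0.png

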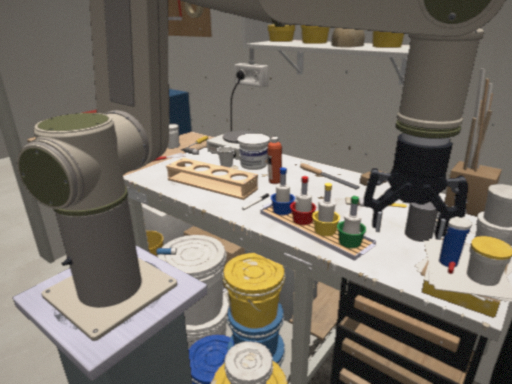

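The top view shows the tray at (320,205), with blue, red, yellow and green from left to right, and the rack at (183,195). So blue goes into the rightmost hole, red into the next, then yellow, and green into the leftmost. Next I measure positions.

```bash
cat > m.py <<'E'
from h import *
H={'blue':136,'red':134,'yellow':138,'green':130}
R={'blue':(105,130),'red':(172,182),'yellow':(22,34),'green':(45,85)}
def capmask(im,c):
    h=cv2.cvtColor(im,cv2.COLOR_RGB2HSV).astype(int);a,b=R[c];H_=h[...,0]
    m=((H_>=a)&(H_<=b)) 
    if c=='red': m|=H_<6
    return m&(h[...,1]>90)&(h[...,2]>50)
def caps(n='top',lo=118,hi=165,zb=0):
    im,d=look(n);X=pts(n,d);out={}
    for c in H:
        m=capmask(im,c)&(X[...,2]>lo+zb)&(X[...,2]<hi+zb)&(X[...,0]>300)&(X[...,0]<700)
        k,l,s,cen=cv2.connectedComponentsWithStats(m.astype(np.uint8))
        if k<2: continue
        i=1+s[1:,4].argmax();q=X[l==i];out[c]=(s[i,4],cen[i].round(1),q.mean(0).round(1),q.min(0).round(),q.max(0).round())
    return out
E
python3 - <<'E'
from m import *
for n in('top','scene'):
    print(n)
    for c,v in caps(n).items(): print(c,v[0],*[x.tolist() for x in v[1:]], 'ray',ray(n,*v[1],16+H[c]-8).round(1).tolist())
im,d=look('top');X=pts('top',d)
# rack top board
m=(abs(X[...,2]-60)<8)&(X[...,1]>130)&(X[...,1]<480)&(X[...,0]>300)&(X[...,0]<560)
q=X[m][:,:2].astype(np.float32);print('rack',m.sum(),np.median(X[m][:,2]),cv2.minAreaRect(q))
cl=cv2.morphologyEx(m.astype(np.uint8),cv2.MORPH_OPEN,np.ones((2,2)))
cs,hi=cv2.findContours(cl,cv2.RETR_CCOMP,cv2.CHAIN_APPROX_NONE)
for c,h in zip(cs,hi[0]):
    if cv2.contourArea(c)>60:
        if h[3]>=0: (e,ax,an)=cv2.fitEllipse(c); print('hole',np.round(e,1),np.round(ax,1),ray('top',*e,60).round(1))
        else:
            b=cv2.boxPoints(cv2.minAreaRect(c));print('outer',[ray('top',*p,60)[:2].round(1).tolist() for p in b])
h=X[130:250,60:470]
big=cv2.resize(im[160:260,110:390],None,fx=2.8,fy=2.8,interpolation=cv2.INTER_CUBIC);cv2.imwrite('pics/crop1.png',big[...,::-1])
# obstacles heights between 
z=X[...,2]
for lo,hi2 in((200,1200),):
    mm=(z>lo)&(X[...,0]>300)&(X[...,0]<800)&(abs(X[...,1])<550);print('tall',mm.sum(),X[mm].min(0).round() if mm.any() else '',X[mm].max(0).round())
E
```

```text
top
blue 31 [286.5, 191.8] [531.3, -108.5, 152.4] [522.0, -116.0, 145.0] [540.0, -101.0, 159.0] ray [533.1, -109.2, 144.0]
red 32 [313.5, 195.5] [518.3, -188.7, 150.7] [510.0, -196.0, 145.0] [526.0, -181.0, 156.0] ray [520.2, -190.1, 142.0]
yellow 461 [471.7, 210.3] [464.1, -661.5, 139.1] [428.0, -698.0, 133.0] [500.0, -623.0, 147.0] ray [462.9, -657.8, 146.0]
green 28 [368.6, 203.0] [492.6, -352.7, 145.8] [486.0, -360.0, 142.0] [502.0, -344.0, 153.0] ray [494.0, -355.0, 138.0]
scene
blue 329 [455.0, 237.0] [456.7, -594.8, 139.3] [449.0, -614.0, 118.0] [472.0, -575.0, 162.0] ray [448.4, -595.7, 144.0]
red 37 [304.4, 178.9] [514.8, -192.4, 146.0] [508.0, -199.0, 137.0] [529.0, -185.0, 152.0] ray [522.8, -187.6, 142.0]
yellow 682 [491.5, 247.5] [459.8, -661.6, 139.0] [426.0, -696.0, 125.0] [527.0, -626.0, 142.0] ray [446.7, -662.3, 146.0]
green 41 [354.5, 199.8] [487.4, -354.7, 141.5] [482.0, -360.0, 133.0] [496.0, -347.0, 147.0] ray [493.8, -352.2, 138.0]
rack 859 59.82207930510776 ((524.18994140625, 258.9736328125), (71.32742309570312, 256.6666259765625), 0.09138724952936172)
outer [[556.5, 381.3], [555.9, 127.9], [484.3, 126.8], [484.9, 377.4]]
tall 14508 [ 753. -371.  447.] [800. 229. 740.]
```

View pics/crop1.png

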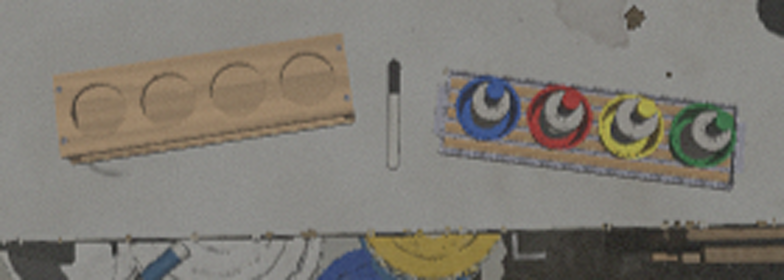

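Run:
```python
from m import *
for n in('top','scene'):
    im,d=look(n);X=pts(n,d)
    for c in('blue','yellow'):
        m=capmask(im,c)&(X[...,2]>122)&(X[...,1]>-400)&(X[...,1]<0)&(X[...,0]>400)&(X[...,0]<600)&(X[...,2]<170)
        v,u=np.nonzero(m);print(n,c,len(u),X[m].mean(0).round(1),ray(n,u.mean(),v.mean(),16+H[c]-8).round(1))
    m=(abs(X[...,2]-60)<7)&(X[...,1]>50)&(X[...,1]<460)&(X[...,0]>380)&(X[...,0]<620)
    k,l,s,_=cv2.connectedComponentsWithStats(m.astype(np.uint8));m=l==1+s[1:,4].argmax()
    r=cv2.minAreaRect(X[m][:,:2].astype(np.float32));print('rack',m.sum(),r,np.median(X[m][:,2]))
# holes: fit from crop estimates
for u,v in((100,109),(169,101),(238,87),(308,77)): print('hole?',ray('top',110+u/2.8,160+v/2.8,60).round())
for u,v in((55,75),(344,33),(354,116),(68,155)): print('corner',ray('top',110+u/2.8,160+v/2.8,60).round())
```

```text
top blue 31 [ 531.3 -108.5  152.3] [ 533.2 -109.3  144. ]
top yellow 32 [ 506.6 -267.7  153.2] [ 508.1 -269.3  146. ]
rack 1968 ((554.7823486328125, 217.74366760253906), (98.70852661132812, 336.2464904785156), 7.214720249176025) 59.97168618228045
scene blue 33 [ 526.7 -110.8  147.9] [ 534.5 -105.7  144. ]
scene yellow 41 [ 503.7 -270.9  150.2] [ 511.9 -266.8  146. ]
rack 900 ((556.4998168945312, 218.67990112304688), (105.00932312011719, 340.7653503417969), 7.391396999359131) 60.16440309665279
hole? [540. 333.  60.]
hole? [547. 255.  60.]
hole? [562. 176.  60.]
hole? [571.  96.  60.]
corner [581. 386.  60.]
corner [623.  54.  60.]
corner [524.  44.  60.]
corner [487. 368.  60.]
```

```bash
python3 -m jog '[[[0,0,0,0,0,-0.0266,0.6],[0,0,0,0,0,-0.0266,0.6],[0,0,0,0,0,-0.0266,0.6],[0,0,0,0,0,-0.0266,0.6],[0,0,0,0,0,-0.0266,0.6],[0,0,0,0,0,-0.0266,0.6],[0,0,0,0,0,-0.0266,0.6],[0,0,0,0,0,0,0.6]]]' 60
python3 -m jog '[[[0.5,0.3,0,0,0,0,0.6],[0.8,0.54,0,0,0,0,0.6],[0.8,0.54,0,0,0,0,0.6],[0.8,0.54,0,0,0,0,0.6],[0.8,0.54,0,0,0,0,0.6],[0.8,0.54,0,0,0,0,0.6],[0.8,0.54,0,0,0,0,0.6],[0.8,0.54,0,0,0,0,0.6],[0.8,0.54,0,0,0,0,0.6],[0.8,0.54,0,0,0,0,0.6],[0.8,0.54,0,0,0,0,0.6],[0.4,0.3,0,0,0,0,0.6]]]'
python3 - <<'E'
from h import *
s=telemetry.sense();print(s['tool_pos'].round(1),s['tcp_rot'].round(2),s['joint_pos'].round(1),s['finger_gap'])
E
```

```text
time: 1.35
tool_pos: [233.5, -552.6, 231.3]
tcp_rot: [-180.0, -0.0, 89.9]
ft_force: [-0.1, -0.8, 0.8]
finger_gap: 51.1
time: 2.85
tool_pos: [535.0, -105.7, 231.4]
tcp_rot: [180.0, -0.0, 89.8]
ft_force: [0.4, -0.8, -0.3]
finger_gap: 51.5
[ 535.  -105.7  231.4] [ 1.7998e+02 -2.0000e-02  8.9780e+01] [-16.6  -1.   94.1   0.   86.9 -16.4] 51.53845520809695
```

```bash
python3 -m jog '[[[0,0,0.6,0,0,0,0.6],[0,0,0.5,0,0,0,0.6],[0,0,0,0,0,0,0.6]]]'
python3 - <<'E'
from h import *
for n,(a,b,c,d) in {'scene':(100,260,240,400),'top':(130,250,220,380)}.items():
    im,_=look(n);cv2.imwrite(f'pics/{n}2.png',cv2.resize(im[a:b,c:d],(480,480*(b-a)//(d-c)),interpolation=cv2.INTER_CUBIC)[...,::-1])
a=cv2.imread('pics/scene2.png');b=cv2.imread('pics/top2.png')
h=np.zeros((480,800,3),np.uint8);h[:,:480]=a[:,:480];b=cv2.resize(b,(320,240));h[:240,480:]=b;cv2.imwrite('pics/c2.png',h)
E
```

```text
time: 3.22
tool_pos: [532.4, -107.3, 173.9]
tcp_rot: [-179.7, -0.1, 89.8]
ft_force: [-0.4, 0.7, -0.4]
finger_gap: 51.2
```

View pics/c2.png

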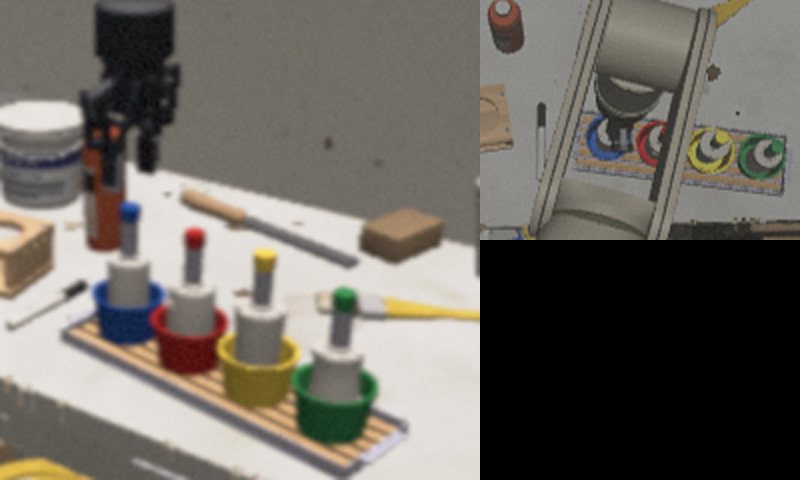

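Run:
```python
from m import *
im,d=look('scene');X=pts('scene',d)
m=(abs(X[...,0]-533)<80)&(abs(X[...,1]+108)<40)&(X[...,2]>166)&(X[...,2]<200)
k,l,s,c=cv2.connectedComponentsWithStats(m.astype(np.uint8))
for i in range(1,k):
    if s[i,4]>8: q=X[l==i];print(s[i],q.mean(0).round(1),q.min(0).round(),q.max(0).round())
m=capmask(im,'blue')&(abs(X[...,1]+108)<30)&(abs(X[...,0]-533)<30)&(X[...,2]>122)
v,u=np.nonzero(m);print('cap',u.mean(),v.mean(),u.min(),u.max())
T=np.array(camera_params('scene')['extrinsics']);K=np.array(camera_params('scene')['K'])
for p in([532.4,-107.3,174],[532.4,-107.3,144]):
    q=np.linalg.inv(T)@np.r_[p,1];print('proj',(K@q[:3]/q[2])[:2])
```

```text
[285 150   8   7  47] [ 559.1 -108.6  191.1] [ 555. -120.  182.] [564. -95. 200.]
[274 157   8   6  42] [ 499.2 -111.6  191.2] [ 492. -120.  181.] [507. -99. 199.]
cap 282.65625 170.28125 280 285
proj [282.85664802 161.10806933]
proj [282.6411943 170.6486838]
```

```bash
python3 -m jog '[[[0,0,0.5,0,0,0,0.6],[0,0,0.5,0,0,0,0.6],[0,0,0.35,0,0,0,0.6],[0,0,0.17,0,0,0,0.6],[0,0,0,0,0,0,0.6],[0,0,0,0,0,0,0.15],[0,0,0,0,0,0,0.15],[0,0,0,0,0,0,0],[0,0,0,0,0,0,0],[0,0,0,0,0,0,0],[0,0,0,0,0,0,0],[0,0,0,0,0,0,0]]]' 60
python3 -m jog '[[[0,0,-0.1,0,0,0,0],[0,0,-0.3,0,0,0,0],[0,0,-0.4,0,0,0,0],[0,0,-0.6,0,0,0,0],[0,0,-0.4,0,0,0,0],[0,0,-0.2,0,0,0,0],[0,0,0,0,0,0,0],[0,0,0,0,0,0,0]]]'
python3 - <<'E'
from h import *
im,_=look('scene');cv2.imwrite('pics/s3.png',cv2.resize(im[90:260,220:390],(510,510),interpolation=cv2.INTER_CUBIC)[...,::-1])
E
```

```text
time: 4.88
tool_pos: [534.5, -108.2, 101.4]
tcp_rot: [179.9, 0.0, 89.9]
ft_force: [-3.1, 0.4, 6.3]
finger_gap: 17.3
time: 5.88
tool_pos: [533.4, -107.8, 199.0]
tcp_rot: [-179.9, -0.0, 89.9]
ft_force: [-0.1, 0.3, -3.0]
finger_gap: 17.6
```

View pics/s3.png

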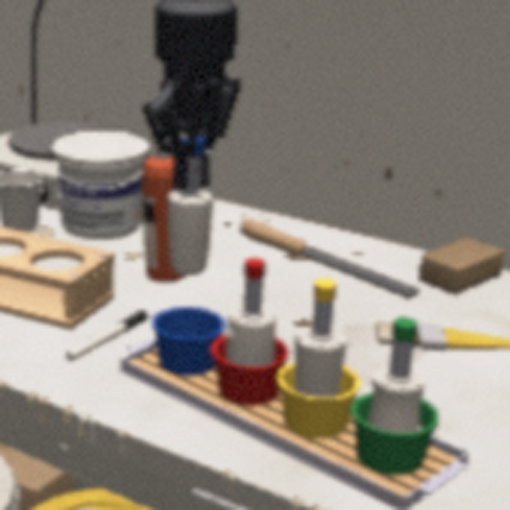

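```bash
python3 -m jog '[[[0.4,0.07,0,0,0,0,0],[0.8,0.14,0,0,0,0,0],[0.8,0.14,0,0,0,0,0],[0.8,0.14,0,0,0,0,0],[0.8,0.14,0,0,0,0,0],[0.53,0.1,0,0,0,0,0],[0,0,0,0,0,0,0],[0,0,0,0,0,0,0]]]'
python3 -m jog '[[[0,0,0.3,0,0,0,0],[0,0,0.3,0,0,0,0],[0,0,0.2,0,0,0,0],[0,0,0,0,0,0,0],[0,0,0,0,0,0,0]]]'
python3 - <<'E'
from h import *
im,d=look('scene');a=cv2.resize(im[90:220,130:330],(800,520),interpolation=cv2.INTER_CUBIC);cv2.imwrite('pics/s4.png',a[...,::-1])
X=pts('scene',d)
s=telemetry.sense();t=s['tool_pos'];print(t)
# plaster points: lateral centre by height
from h import camera_params
m=(abs(X[...,0]-t[0])<35)&(abs(X[...,1]-t[1])<35)
for z in range(66,170,10):
    q=X[m&(abs(X[...,2]-z)<5)]
    if len(q)>3: print(z,len(q),q.min(0).round(),q.max(0).round())
E
```

```text
time: 6.92
tool_pos: [570.3, 98.8, 199.7]
tcp_rot: [-179.9, 0.0, 90.0]
ft_force: [0.7, -0.4, -2.7]
finger_gap: 17.2
time: 7.55
tool_pos: [571.0, 98.4, 160.6]
tcp_rot: [180.0, -0.0, 89.9]
ft_force: [0.6, 0.7, -2.5]
finger_gap: 17.4
[571.18815815  98.42568525 160.91862934]
66 16 [539.  64.  61.] [606. 131.  63.]
76 7 [554.  86.  76.] [572. 103.  80.]
86 23 [551.  78.  81.] [576. 107.  91.]
96 32 [548.  79.  91.] [576. 113. 101.]
106 32 [548.  78. 101.] [576. 111. 111.]
116 34 [548.  78. 111.] [574. 109. 120.]
126 33 [548.  78. 121.] [576. 107. 131.]
136 37 [547.  77. 131.] [575. 116. 141.]
146 35 [546.  76. 141.] [577. 116. 151.]
156 51 [547.  77. 152.] [588. 115. 160.]
166 29 [551.  86. 161.] [587. 110. 171.]
```

View pics/s4.png

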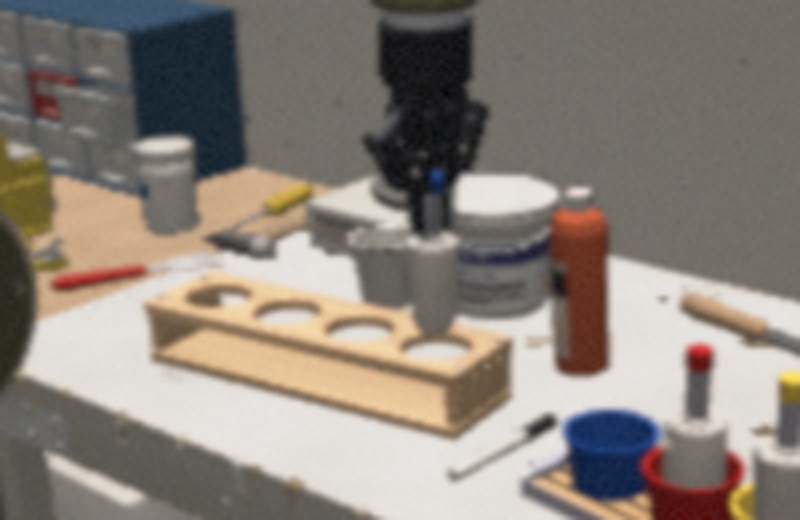

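```bash
python3 -m jog '[[[0,0,0.2,0,0,0,0],[0,0,0.3,0,0,0,0],[0,0,0.3,0,0,0,0],[0,0,0.2,0,0,0,0],[0,0,0.14,0,0,0,0],[0,0,0.05,0,0,0,0],[0,0,0.03,0,0,0,0],[0,0,0.02,0,0,0,0],[0,0,0,0,0,0,0]]]'
python3 -m jog '[[[0,0,0.01,0,0,0,0],[0,0,0.01,0,0,0,0],[0,0,0,0,0,0,0]]]'
python3 -m jog '[[[0,0,0.01,0,0,0,0],[0,0,0.01,0,0,0,0],[0,0,0,0,0,0,0]]]'
```

```text
time: 8.72
tool_pos: [570.9, 98.5, 98.6]
tcp_rot: [180.0, -0.0, 89.9]
ft_force: [-0.6, 0.3, -1.8]
finger_gap: 17.3
time: 9.1
tool_pos: [570.9, 98.5, 97.5]
tcp_rot: [180.0, -0.0, 89.9]
ft_force: [0.1, 0.3, -1.2]
finger_gap: 17.1
time: 9.48
tool_pos: [571.2, 98.5, 97.4]
tcp_rot: [179.9, -0.0, 89.9]
ft_force: [-2.7, -0.2, 6.2]
finger_gap: 17.1
```

```bash
python3 -m jog '[[[0,0,0,0,0,0,0.28],[0,0,0,0,0,0,0.4],[0,0,0,0,0,0,0.6],[0,0,0,0,0,0,0.6],[0,0,0,0,0,0,0.6],[0,0,-0.2,0,0,0,0.6],[0,0,-0.5,0,0,0,0.6],[0,0,-0.8,0,0,0,0.6],[0,0,-0.4,0,0,0,0.6],[0,0,0,0,0,0,0.6]]]'
python3 - <<'E'
from m import *
im,d=look('scene');X=pts('scene',d);a=cv2.resize(im[90:220,130:330],(800,520),interpolation=cv2.INTER_CUBIC);cv2.imwrite('pics/s5.png',a[...,::-1])
for c,(x,y) in {'blue':(570,99),'red':(520,-189.5)}.items():
    m=capmask(im,c)&(abs(X[...,0]-x)<25)&(abs(X[...,1]-y)<25)&(X[...,2]>118)
    v,u=np.nonzero(m);zb={'blue':12,'red':16}[c]
    if len(u):print(c,len(u),X[m].max(0).round(),ray('scene',u.mean(),v.mean(),zb+H[c]-8).round(1))
E
```

```text
time: 10.72
tool_pos: [572.1, 98.6, 193.5]
tcp_rot: [179.8, -0.0, 89.9]
ft_force: [-0.6, -0.9, -0.3]
finger_gap: 51.2
blue 32 [578. 104. 151.] [574.1 102.2 140. ]
red 37 [ 525. -184.  152.] [ 522.6 -187.9  142. ]
```

View pics/s5.png

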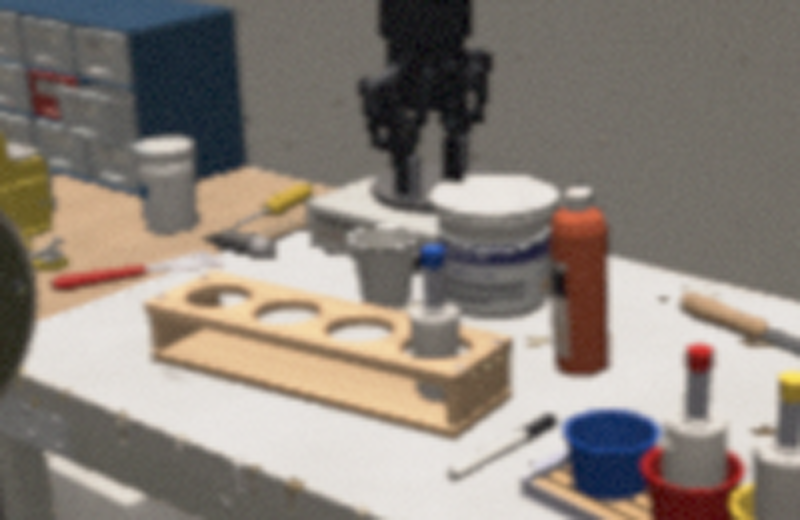

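```bash
python3 -m jog '[[[-0.4,-0.07,0,0,0,0,0.6],[-0.8,-0.14,0,0,0,0,0.6],[-0.9,-0.15,0,0,0,0,0.6],[-0.9,-0.15,0,0,0,0,0.6],[-0.9,-0.15,0,0,0,0,0.6],[-0.9,-0.15,0,0,0,0,0.6],[-0.6,-0.1,0,0,0,0,0.6],[-0.37,-0.08,0,0,0,0,0.6],[0,0,0,0,0,0,0.6],[0,0,0,0,0,0,0.6]]]'
python3 - <<'E'
from m import *
im,d=look('scene');T=np.array(camera_params('scene')['extrinsics']);K=np.array(camera_params('scene')['K']);X=pts('scene',d)
for c,(x,y) in {'red':(520,-189.5),'yellow':(508,-269),'green':(494,-354)}.items():
    m=capmask(im,c)&(abs(X[...,0]-x)<25)&(abs(X[...,1]-y)<25)&(X[...,2]>118)
    v,u=np.nonzero(m);q=np.linalg.inv(T)@np.r_[x,y,16+H[c]-8,1];print(c,len(u),u.mean().round(1),v.mean().round(1),'proj',(K@q[:3]/q[2])[:2].round(1))
E
```

```text
time: 12.02
tool_pos: [520.8, -189.2, 190.8]
tcp_rot: [-180.0, -0.0, 90.0]
ft_force: [-0.0, 1.2, -0.1]
finger_gap: 51.1
red 37 304.4 178.9 proj [304.5 179.4]
yellow 38 327.9 185.9 proj [327.9 186.7]
green 41 354.5 199.8 proj [355.2 200. ]
```

```bash
python3 -m jog '[[[0,0,0.5,0,0,0,0.6],[0,0,0.6,0,0,0,0.6],[0,0,0.45,0,0,0,0.6],[0,0,0.28,0,0,0,0.6],[0,0,0,0,0,0,0.6],[0,0,0,0,0,0,0.15],[0,0,0,0,0,0,0.15],[0,0,0,0,0,0,0],[0,0,0,0,0,0,0],[0,0,0,0,0,0,0],[0,0,0,0,0,0,0]]]' 60
python3 -m jog '[[[0,0,-0.1,0,0,0,0],[0,0,-0.3,0,0,0,0],[0,0,-0.5,0,0,0,0],[0,0,-0.7,0,0,0,0],[0,0,-0.7,0,0,0,0],[0,0,-0.5,0,0,0,0],[0,0,-0.3,0,0,0,0],[0,0,0,0,0,0,0]]]'
```

```text
time: 13.45
tool_pos: [521.8, -190.5, 101.2]
tcp_rot: [179.9, 0.1, 89.9]
ft_force: [-2.2, 0.6, 5.1]
finger_gap: 17.7
time: 14.45
tool_pos: [521.5, -190.3, 256.2]
tcp_rot: [179.9, 0.1, 89.9]
ft_force: [-0.1, -0.1, -1.8]
finger_gap: 17.6
```

```bash
python3 -m jog '[[[0.4,0.04,0,0,0,0,0],[0.8,0.085,0,0,0,0,0],[0.8,0.085,0,0,0,0,0],[0.8,0.085,0,0,0,0,0],[0.8,0.085,0,0,0,0,0],[0.8,0.085,0,0,0,0,0],[0.8,0.085,0,0,0,0,0],[0.8,0.085,0,0,0,0,0],[0.8,0.085,0,0,0,0,0],[0.54,0.07,0,0,0,0,0],[0,0,0,0,0,0,0]]]'
python3 -m jog '[[[0,0,0.3,0,0,0,0],[0,0,0.5,0,0,0,0],[0,0,0.6,0,0,0,0],[0,0,0.4,0,0,0,0],[0,0,0.1,0,0,0,0],[0,0,0,0,0,0,0],[0,0,0,0,0,0,0]]]'
python3 - <<'E'
from h import *
im,d=look('scene');a=cv2.resize(im[90:220,130:330],(800,520),interpolation=cv2.INTER_CUBIC);cv2.imwrite('pics/s6.png',a[...,::-1])
E
```

```text
time: 15.82
tool_pos: [559.4, 179.7, 252.9]
tcp_rot: [-179.8, -0.0, 90.1]
ft_force: [-0.3, 0.5, -2.1]
finger_gap: 17.5
time: 16.7
tool_pos: [561.8, 177.1, 161.3]
tcp_rot: [179.9, -0.0, 89.9]
ft_force: [-0.9, -0.2, -2.1]
finger_gap: 17.8
```

View pics/s6.png

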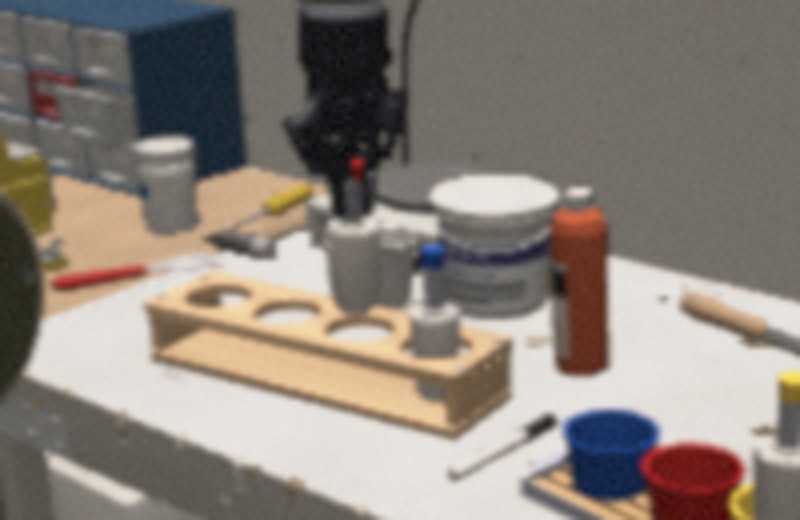

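```bash
python3 -m jog '[[[-0.05,0.02,0.1,0,0,0,0],[0,0,0.3,0,0,0,0],[0,0,0.3,0,0,0,0],[0,0,0.3,0,0,0,0],[0,0,0.14,0,0,0,0],[0,0,0.05,0,0,0,0],[0,0,0.03,0,0,0,0],[0,0,0.02,0,0,0,0],[0,0,0,0,0,0,0]]]'
python3 -m jog '[[[0,0,0.01,0,0,0,0],[0,0,0.01,0,0,0,0],[0,0,0,0,0,0,0]]]'
python3 -m jog '[[[0,0,0.01,0,0,0,0],[0,0,0.01,0,0,0,0],[0,0,0,0,0,0,0]]]'
```

```text
time: 17.88
tool_pos: [562.1, 174.6, 98.2]
tcp_rot: [180.0, -0.0, 89.9]
ft_force: [-1.3, -0.6, -2.1]
finger_gap: 17.3
time: 18.25
tool_pos: [562.2, 174.6, 97.5]
tcp_rot: [179.9, -0.0, 89.9]
ft_force: [-0.8, -0.1, 2.4]
finger_gap: 17.4
time: 18.62
tool_pos: [562.6, 174.8, 97.3]
tcp_rot: [179.9, -0.0, 89.9]
ft_force: [-3.0, -0.2, 7.9]
finger_gap: 17.2
```

```bash
python3 -m jog '[[[0,0,0,0,0,0,0.28],[0,0,0,0,0,0,0.4],[0,0,0,0,0,0,0.6],[0,0,0,0,0,0,0.6],[0,0,0,0,0,0,0.6],[0,0,-0.2,0,0,0,0.6],[0,0,-0.5,0,0,0,0.6],[0,0,-0.8,0,0,0,0.6],[0,0,-0.4,0,0,0,0.6],[0,0,0,0,0,0,0.6]]]'
python3 -m jog '[[[-0.5,-0.06,0,0,0,0,0.6],[-0.8,-0.1,0,0,0,0,0.6],[-0.9,-0.1,0,0,0,0,0.6],[-0.9,-0.1,0,0,0,0,0.6],[-0.9,-0.1,0,0,0,0,0.6],[-0.9,-0.1,0,0,0,0,0.6],[-0.9,-0.1,0,0,0,0,0.6],[-0.9,-0.1,0,0,0,0,0.6],[-0.9,-0.1,0,0,0,0,0.6],[-0.8,-0.1,0,0,0,0,0.6],[-0.48,-0.09,0,0,0,0,0.6],[0,0,0,0,0,0,0.6]]]'
python3 - <<'E'
from m import *
im,d=look('scene',);a=cv2.resize(im[90:260,130:390],(780,510),interpolation=cv2.INTER_CUBIC);cv2.imwrite('pics/s7.png',a[...,::-1])
E
```

```text
time: 19.88
tool_pos: [563.2, 174.8, 193.1]
tcp_rot: [179.8, -0.1, 89.9]
ft_force: [0.0, -1.1, -0.1]
finger_gap: 51.3
time: 21.38
tool_pos: [507.5, -270.5, 188.5]
tcp_rot: [-179.8, -0.1, 89.8]
ft_force: [0.7, 0.5, 0.3]
finger_gap: 51.1
```

View pics/s7.png

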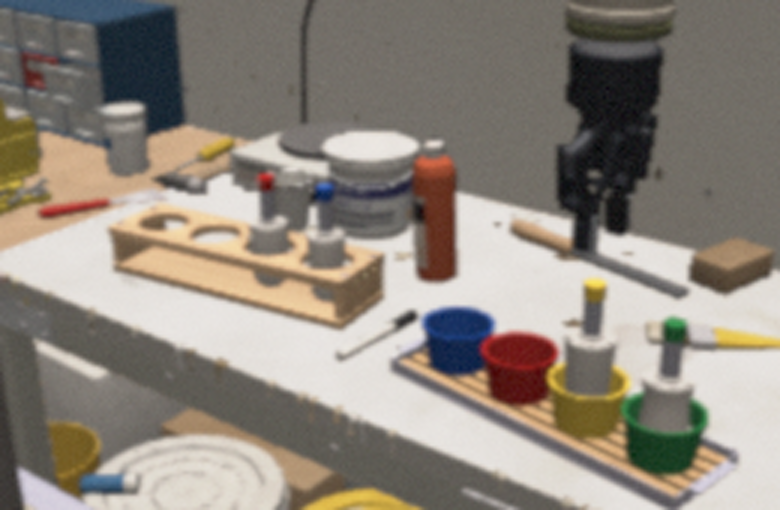

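```bash
python3 -m jog '[[[0,0,0.5,0,0,0,0.6],[0,0,0.6,0,0,0,0.6],[0,0,0.4,0,0,0,0.6],[0,0,0.21,0,0,0,0.6],[0,0,0,0,0,0,0.6],[0,0,0,0,0,0,0.15],[0,0,0,0,0,0,0.15],[0,0,0,0,0,0,0],[0,0,0,0,0,0,0],[0,0,0,0,0,0,0],[0,0,0,0,0,0,0]]]' 60
python3 -m jog '[[[0,0,-0.1,0,0,0,0],[0,0,-0.3,0,0,0,0],[0,0,-0.5,0,0,0,0],[0,0,-0.7,0,0,0,0],[0,0,-0.7,0,0,0,0],[0,0,-0.5,0,0,0,0],[0,0,-0.3,0,0,0,0],[0,0,0,0,0,0,0]]]'
```

```text
time: 22.8
tool_pos: [509.7, -270.1, 106.7]
tcp_rot: [179.9, 0.1, 89.9]
ft_force: [-0.3, 0.5, 5.9]
finger_gap: 17.7
time: 23.8
tool_pos: [509.4, -269.8, 261.7]
tcp_rot: [179.9, 0.1, 89.9]
ft_force: [0.2, -1.8, -1.5]
finger_gap: 17.8
```

```bash
python3 -m jog '[[[0.5,0.05,0,0,0,0,0],[0.92,0.07,0,0,0,0,0],[0.92,0.07,0,0,0,0,0],[0.92,0.07,0,0,0,0,0],[0.92,0.07,0,0,0,0,0],[0.92,0.07,0,0,0,0,0],[0.92,0.07,0,0,0,0,0],[0.92,0.07,0,0,0,0,0],[0.92,0.07,0,0,0,0,0],[0.92,0.07,0,0,0,0,0],[0.92,0.07,0,0,0,0,0],[0.5,0.05,0,0,0,0,0]]]'
python3 -m jog '[[[0.28,0.05,0,0,0,0,0],[0,0,0.3,0,0,0,0],[0,0,0.5,0,0,0,0],[0,0,0.6,0,0,0,0],[0,0,0.4,0,0,0,0],[0,0,0.1,0,0,0,0],[0,0,0,0,0,0,0],[0,0,0,0,0,0,0]]]'
python3 - <<'E'
from h import *
im,d=look('scene');a=cv2.resize(im[90:220,130:330],(800,520),interpolation=cv2.INTER_CUBIC);cv2.imwrite('pics/s8.png',a[...,::-1])
E
```

```text
time: 25.3
tool_pos: [548.3, 242.6, 258.1]
tcp_rot: [-179.8, 0.0, 90.0]
ft_force: [0.2, -0.5, -1.3]
finger_gap: 17.7
time: 26.3
tool_pos: [552.8, 254.7, 166.8]
tcp_rot: [179.9, -0.0, 89.9]
ft_force: [0.2, -0.1, -1.7]
finger_gap: 18.1
```

View pics/s8.png

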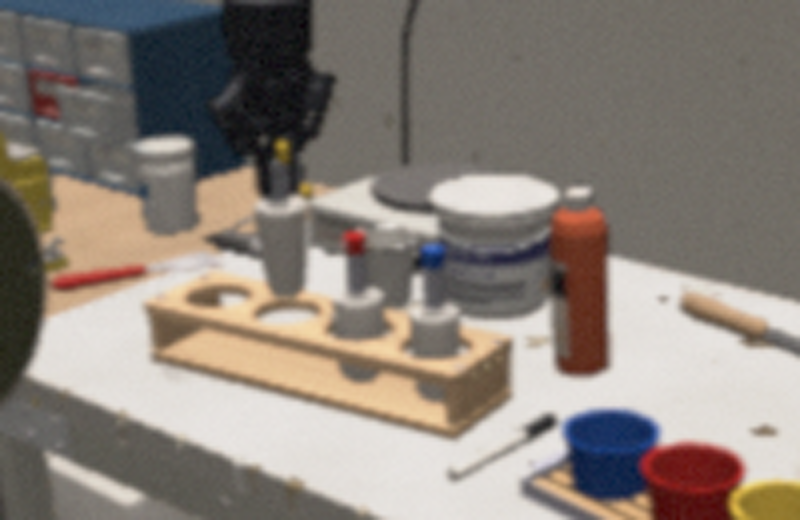

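```bash
python3 -m jog '[[[0,0,0.1,0,0,0,0],[0,0,0.3,0,0,0,0],[0,0,0.3,0,0,0,0],[0,0,0.3,0,0,0,0],[0,0,0.14,0,0,0,0],[0,0,0.05,0,0,0,0],[0,0,0.03,0,0,0,0],[0,0,0.02,0,0,0,0],[0,0,0,0,0,0,0]]]'
python3 -m jog '[[[0,0,0.01,0,0,0,0],[0,0,0.01,0,0,0,0],[0,0,0,0,0,0,0]]]'
python3 -m jog '[[[0,0,0.01,0,0,0,0],[0,0,0.01,0,0,0,0],[0,0,0,0,0,0,0]]]'
```

```text
time: 27.48
tool_pos: [552.2, 254.6, 103.7]
tcp_rot: [180.0, -0.0, 89.9]
ft_force: [0.5, 0.1, -2.1]
finger_gap: 18.0
time: 27.85
tool_pos: [552.2, 254.6, 102.8]
tcp_rot: [180.0, -0.0, 89.9]
ft_force: [-0.4, -0.5, 1.8]
finger_gap: 17.8
time: 28.22
tool_pos: [552.7, 254.8, 102.7]
tcp_rot: [179.9, -0.0, 89.9]
ft_force: [-0.4, -0.5, 6.4]
finger_gap: 17.9
```

```bash
python3 -m jog '[[[0,0,0,0,0,0,0.28],[0,0,0,0,0,0,0.4],[0,0,0,0,0,0,0.6],[0,0,0,0,0,0,0.6],[0,0,0,0,0,0,0.6],[0,0,-0.2,0,0,0,0.6],[0,0,-0.5,0,0,0,0.6],[0,0,-0.7,0,0,0,0.6],[0,0,-0.4,0,0,0,0.6],[0,0,0,0,0,0,0.6]]]'
python3 -m jog '[[[-0.5,-0.08,0,0,0,0,0.6],[-0.9,-0.08,0,0,0,0,0.6],[-0.9,-0.08,0,0,0,0,0.6],[-0.9,-0.08,0,0,0,0,0.6],[-0.9,-0.08,0,0,0,0,0.6],[-0.9,-0.08,0,0,0,0,0.6],[-0.9,-0.08,0,0,0,0,0.6],[-0.9,-0.08,0,0,0,0,0.6],[-0.9,-0.08,0,0,0,0,0.6],[-0.9,-0.08,0,0,0,0,0.6],[-0.9,-0.08,0,0,0,0,0.6],[-0.9,-0.08,0,0,0,0,0.6]]]'
python3 -m jog '[[[-0.9,-0.08,0,0,0,0,0.6],[-0.6,-0.08,0,0,0,0,0.6],[-0.28,-0.02,0,0,0,0,0.6],[0,0,0,0,0,0,0.6],[0,0,0,0,0,0,0.6]]]'
python3 - <<'E'
from m import *
im,d=look('scene',);a=cv2.resize(im[90:260,130:390],(780,510),interpolation=cv2.INTER_CUBIC);cv2.imwrite('pics/s9.png',a[...,::-1])
E
```

```text
time: 29.48
tool_pos: [553.2, 255.0, 193.8]
tcp_rot: [179.8, -0.1, 89.9]
ft_force: [-0.6, -0.0, -0.7]
finger_gap: 51.2
time: 30.98
tool_pos: [502.3, -266.4, 189.3]
tcp_rot: [-179.9, -0.1, 89.9]
ft_force: [-0.2, 0.4, -0.5]
finger_gap: 51.3
time: 31.6
tool_pos: [494.5, -353.2, 190.8]
tcp_rot: [-180.0, -0.1, 90.0]
ft_force: [-0.3, -0.1, -0.1]
finger_gap: 51.2
```

View pics/s9.png

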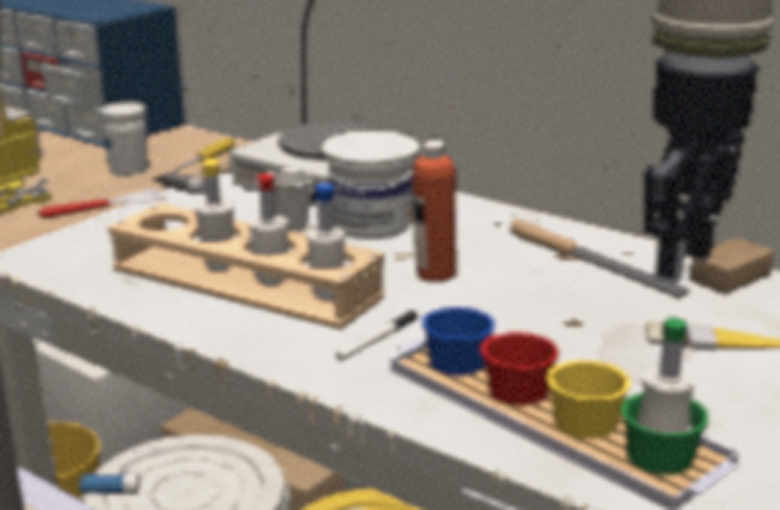

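```bash
python3 -m jog '[[[0,0,0.5,0,0,0,0.6],[0,0,0.6,0,0,0,0.6],[0,0,0.5,0,0,0,0.6],[0,0,0.28,0,0,0,0.6],[0,0,0,0,0,0,0.6],[0,0,0,0,0,0,0.15],[0,0,0,0,0,0,0.15],[0,0,0,0,0,0,0],[0,0,0,0,0,0,0],[0,0,0,0,0,0,0],[0,0,0,0,0,0,0]]]' 60
python3 -m jog '[[[0,0,-0.1,0,0,0,0],[0,0,-0.3,0,0,0,0],[0,0,-0.5,0,0,0,0],[0,0,-0.7,0,0,0,0],[0,0,-0.7,0,0,0,0],[0,0,-0.5,0,0,0,0],[0,0,-0.3,0,0,0,0],[0,0,0,0,0,0,0]]]'
```

```text
time: 33.02
tool_pos: [495.1, -355.2, 99.0]
tcp_rot: [179.9, 0.1, 89.9]
ft_force: [-0.2, 0.7, 5.6]
finger_gap: 17.6
time: 34.02
tool_pos: [494.7, -354.9, 253.8]
tcp_rot: [179.9, 0.1, 89.9]
ft_force: [-0.8, -0.2, -2.7]
finger_gap: 17.9
```

```bash
python3 -m jog '[[[0.5,0.06,0,0,0,0,0],[0.9,0.06,0,0,0,0,0],[0.9,0.06,0,0,0,0,0],[0.9,0.06,0,0,0,0,0],[0.9,0.06,0,0,0,0,0],[0.9,0.06,0,0,0,0,0],[0.9,0.06,0,0,0,0,0],[0.9,0.06,0,0,0,0,0],[0.9,0.06,0,0,0,0,0],[0.9,0.06,0,0,0,0,0],[0.9,0.06,0,0,0,0,0],[0.9,0.06,0,0,0,0,0]]]'
python3 -m jog '[[[0.9,0.06,0,0,0,0,0],[0.9,0.06,0,0,0,0,0],[0.9,0.06,0,0,0,0,0],[0.67,0.04,0,0,0,0,0],[0,0,0.3,0,0,0,0],[0,0,0.5,0,0,0,0],[0,0,0.6,0,0,0,0],[0,0,0.4,0,0,0,0],[0,0,0.1,0,0,0,0],[0,0,0,0,0,0,0],[0,0,0,0,0,0,0]]]'
python3 - <<'E'
from h import *
im,d=look('scene');a=cv2.resize(im[90:220,130:330],(800,520),interpolation=cv2.INTER_CUBIC);cv2.imwrite('pics/s10.png',a[...,::-1])
E
```

```text
time: 35.52
tool_pos: [529.2, 167.7, 250.6]
tcp_rot: [-179.9, 0.0, 90.0]
ft_force: [0.7, 0.6, -2.0]
finger_gap: 17.5
time: 36.9
tool_pos: [542.8, 334.3, 158.9]
tcp_rot: [179.9, -0.1, 89.9]
ft_force: [0.6, -0.5, -1.8]
finger_gap: 17.7
```

View pics/s10.png

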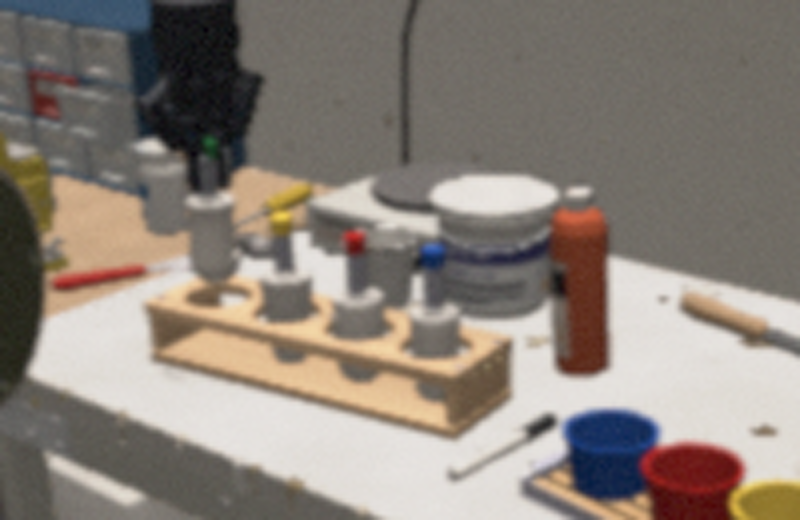

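```bash
python3 -m jog '[[[-0.03,0.01,0.1,0,0,0,0],[0,0,0.3,0,0,0,0],[0,0,0.3,0,0,0,0],[0,0,0.3,0,0,0,0],[0,0,0.14,0,0,0,0],[0,0,0.05,0,0,0,0],[0,0,0.03,0,0,0,0],[0,0,0.02,0,0,0,0],[0,0,0,0,0,0,0]]]'
python3 -m jog '[[[0,0,0.01,0,0,0,0],[0,0,0.01,0,0,0,0],[0,0,0,0,0,0,0]]]'
python3 -m jog '[[[0,0,0.01,0,0,0,0],[0,0,0.01,0,0,0,0],[0,0,0,0,0,0,0]]]'
```

```text
time: 38.08
tool_pos: [542.8, 332.6, 95.7]
tcp_rot: [180.0, -0.0, 89.9]
ft_force: [0.6, 0.6, -1.6]
finger_gap: 17.6
time: 38.45
tool_pos: [542.9, 332.8, 95.1]
tcp_rot: [179.9, -0.0, 89.9]
ft_force: [-0.6, -0.4, 3.5]
finger_gap: 17.6
time: 38.83
tool_pos: [543.3, 333.0, 95.0]
tcp_rot: [179.9, -0.1, 89.9]
ft_force: [-2.1, -0.9, 9.4]
finger_gap: 17.7
```

```bash
python3 -m jog '[[[0,0,0,0,0,0,0.28],[0,0,0,0,0,0,0.4],[0,0,0,0,0,0,0.6],[0,0,0,0,0,0,0.6],[0,0,0,0,0,0,0.6],[0,0,-0.2,0,0,0,0.6],[0,0,-0.5,0,0,0,0.6],[0,0,-0.7,0,0,0,0.6],[0,0,-0.7,0,0,0,0.6],[0,0,-0.5,0,0,0,0.6],[0,0,0,0,0,0,0.6]]]'
python3 - <<'E'
from m import *
im,d=look('scene');X=pts('scene',d);a=cv2.resize(im[90:220,130:330],(800,520),interpolation=cv2.INTER_CUBIC);cv2.imwrite('pics/s11.png',a[...,::-1])
for c,(x,y) in {'blue':(571,98),'red':(562,175),'yellow':(552,255),'green':(543,333)}.items():
    m=capmask(im,c)&(abs(X[...,0]-x)<30)&(abs(X[...,1]-y)<30)&(X[...,2]>112)
    v,u=np.nonzero(m);print(c,len(u),'top z',X[m][:,2].max().round(1),'expected',12+H[c],ray('scene',u.mean(),v.mean(),12+H[c]-8).round(1)) 
print(telemetry.sense()['tool_pos'])
E
```

```text
time: 40.2
tool_pos: [544.1, 333.3, 227.3]
tcp_rot: [179.7, -0.2, 89.9]
ft_force: [-1.0, -1.3, 0.2]
finger_gap: 51.0
blue 32 top z 150.5 expected 148 [574.1 102.2 140. ]
red 27 top z 148.1 expected 146 [564.4 181.8 138. ]
yellow 21 top z 151.5 expected 150 [556.5 261.7 142. ]
green 15 top z 142.5 expected 142 [544.7 339.6 134. ]
[543.19846448 332.84077512 224.95549602]
```

View pics/s11.png

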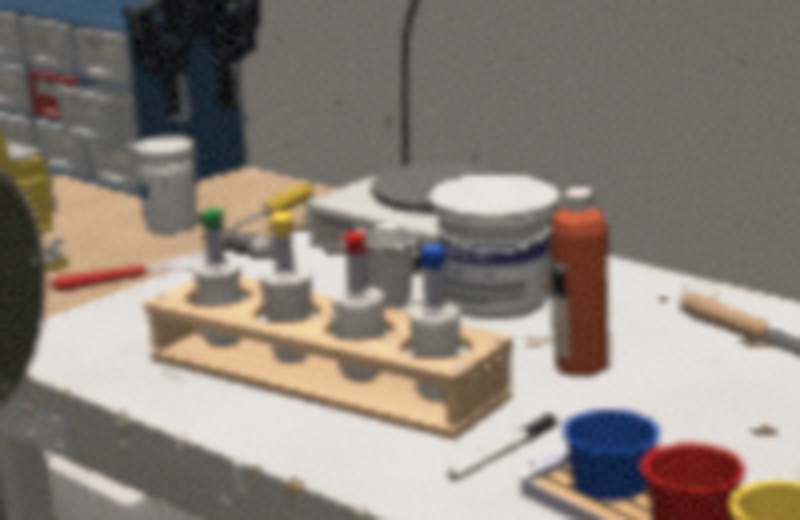

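All four stand upright in their holes: green, yellow, red and blue from left to right, with their caps at (212,215), (282,222), (355,240) and (432,255). Nothing is touching them, so I'm handing in.

```bash
python3 -c "
from bench import job;print(job.hand_in())"
```

```text
the job is handed in; nothing more can be done
None
```

All four models are in the rack in reverse order: blue in the rightmost hole, then red, yellow, and green in the leftmost. I lifted each by its pipe and lowered it to gentle contact (6–9 N) before letting go. The robot's clock read about 40 s at the last check.

- **Last picture:** all four stand upright inside their holes, down on the base board, with the gripper open and well clear.
- **Cap heights:** measured tops were 0.5–2.5 mm above the expected values, about the accuracy of the camera calibration.
- **One disagreement:** cap positions seen by the scene camera were 2–7 mm off the gripper's release positions, mostly in y. The depth and cap heights still show the models seated, so I left them as they were.

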